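# Let the bench press down slowly and shut its release valve

### The arm

A 6-joint arm with a two-finger parallel gripper is mounted at the origin on the work surface. World frame = base frame: x ahead of the robot, y to its left, z up, the work surface at z = 0. Lengths are in m, angles in degrees, forces in N, time in s.
With the tool pointing down it reaches from about 0.375 to 0.9 m from the base axis. Payload 3.1 kg.
Tool frame: the origin (TCP) lies on the centre line of the jaws, within the pads' length; the fingertips stand 25 mm ahead of it and the grasp point (between the pads) lies 6 mm ahead of it; y points along the fingers, x is the direction in which the jaws open and shut, and the axes are right-handed (so a half turn about y gives the same grasp; the last joint's range is limited). The gripper opens to 87 mm and grips with 3 to 60 N. Pads are 19 mm wide; open, the fingers measure 117 mm over their backs; the gripper's body (75 mm by 190 mm) begins 51 mm behind the grasp point.
Start: joints at [63.627, 30.224, 82.088, -0, 67.689, -10.227], TCP at [0.174, 0.6, 0.248] pointing down, gripper open.
Joint ranges: [-176.69, 176.69], [-43.24, 126.21], [12.49, 139.97], [-82, 262], [0, 151.66], [-163.58, 163.58]. Speed limits (degrees/s): [159.86, 159.86, 180, 180, 180, 180].

### API

Orientations are given as a 3x3 rotation matrix whose columns are the frame's x, y, z axes.
In Python, from rig import * gives the robot as it stands.
- The arm moves only by the tool play_rows, never from a script. Its argument "commands" is a list of rows, each a list of 2 entries, a list of its own where there are three numbers: the shift along the world's x, y, z in m, then the turn, a rotation vector about the world's x, y, z in rad. A call has 1 to 10 rows; each row is the pose to reach, as a shift and turn from the pose commanded when the call began; what a row does not reach only later rows make up. A row lasts 1/8 s, in which the tool goes at most 62.5 mm and 10.7 degrees, less where a joint would pass 70% of its speed; a pose out of reach is approached as far as the arm can. A call with a gripper value outside its range is refused whole. "gripper" is the finger opening in m, from 0 to 0.087, set as the call begins (left out, the last holds). The fingers move at their own pace and stop on an object; the grip force is fixed at half the most. Time passes only in rows, so rows that repeat a pose let the fingers close. It gives the time, the measured TCP pose, the force and the opening at its end, in the units of the state.
- read_state(): the state, without advancing time (a new reading comes with each control period).
- capture(name): name is "side" or "top"; returns a dict with "frame" (384x512x3 uint8, red, green, blue), "depth" (384x512 float32, m along the optical axis (not along the pixel's ray), 0 where there is no reading), "mtx" (3x3 intrinsics, pixels), "cam_to_world" (4x4, takes a point from camera to world coordinates). Camera axes: x right, y down, z forward; pixel columns grow to the right and rows downward; lengths in m; the calibration is good to about 2 mm. A picture is of the moment at which its call begins.
- hand_in(): hands the job in, once; it reports no verdict.
The state is a dict: "time_s": time; "joint_positions": joint angles; "qvel": joint speeds; "tau": joint torques, N m; "position": TCP position; "tcp_rot": TCP orientation; "force": force on the tool from outside, world axes, zero at the start; "moment": the same for the moment, N m; "opening": opening from 0.0 (shut) to 1.0 (fully open).
Only numpy, scipy, OpenCV 4.12 (cv2) and the standard library are available. Lean on these libraries where they do the work, as an engineer would, in place of code of your own. Each camera call takes 0.05 s, during which the arm holds its last target. There are 200 camera calls.

### The job

The glue on the panel in the bench press is dry: crack the release valve open by its lever, only a fraction of a turn, so that the bed sinks slowly under its own weight (never faster than 5 cm a second) until it is all the way down. Then swing the lever back to shut the valve fully, so that the press is ready to be pumped again. Leave the panel lying on the bed, do not push on either, and leave everything else on the table as it is.

Things in the scene. Friction and masses are not known exactly. Their poses are not given: they have to be found in the camera images.
- press: grey bench hydraulic press, fixed. Oil housing 240 (x) by 460 mm (y), top 105 mm above the table. On its left (+y) part two columns (y -40 and +210 mm) carry a fixed head (underside of its platen at 226 mm, 320 mm high over all) above the moving bed; on its right (-y) part are pump socket, gauge and release valve. Origin: under its centre; x from its front (robot's side) to its back, y to its left
- valve (a joint): release valve, rad: 0 = shut, lever on its stop, pointing to the press's front (-x); grows anticlockwise from above (ball towards the press's -y), stop at 1.3. Stays where left; about 3 N at the ball turns it. The bed holds below 0.2; depending on the load it starts to sink at 0.2 to 0.5, at 10 to 20 mm/s, and each further 0.1 rad adds about 10 mm/s. Shutting it stops the bed where it is
- valve_axis (a point): the release valve's upright spindle axis at the lever's height, 150 mm above the table (45 mm above the housing's top); the hub there is 30 mm across. In the press's frame at x = -30, y = -150 mm
- lever_ball (a point): centre of the black ball (diameter 30 mm) at the end of the release lever, a level steel bar of 12 mm diameter; 90 mm from the spindle axis, 150 mm above the table, so 30 mm free under the ball where it passes over the housing. Nothing stands within 60 mm of the ball's path
- bed (a joint): how far the bed has sunk, in m: about 0.001 at the start (fully raised), 0.045 = all the way down on its stop. It sinks under its own weight when the valve is open, and cannot be raised by hand
- bed_mid (a point): centre of the bed's top face (steel plate 210 by 206 mm, 18 mm thick); 203 mm above the table when raised, 158 mm when down
- panel_mid (a point): centre (half-way up) of the wooden cradled painting panel, 220 mm (x) by 180 mm (y) by 22 mm, 0.4 kg, lying loose on the bed, at the start right under the upper platen
- pump_bar: loose steel pump bar, 340 mm long, 16 mm square with a rubber grip, lying on the table in front of the press; not needed. Origin: middle, on its underside
- glue_pot: small jar, 48 mm across, 55 mm high, standing on the housing's top behind the release valve (in the press's frame near x = 55, y = -195 mm); not needed. Origin: under its centre
- brayer: rubber ink roller (100 mm wide) with a wooden handle, 185 mm long, lying on the table front left; not needed. Origin: under the roller
- brush_jar: glass jar with paintbrushes, 72 mm across, about 240 mm high, left; not needed. Origin: under its centre
- paint_bottle: blue paint bottle, 52 mm across, 150 mm high, left; not needed. Origin: under its centre
- tape_roll: roll of paper tape lying flat, 100 mm across, 24 mm high, right; not needed. Origin: under its centre
- palette_knife: palette knife about 270 mm long lying flat, right; not needed. Origin: at the root of its handle

How it is judged:
By the outcome, as a careful person would: the job done as asked, in the order asked, and still so for the second after the job is handed in, with the robot touching nothing.
It also fails if it takes over 48 s, if anything falls off the work surface, if the arm or the gripper's body presses on something with over 40 N, if the wrist force passes 120 N, or if a joint passes its speed limit or range.

## Working session

There is one attempt and no reset: what is moved stays moved. The work goes in short steps, Python scripts to look and compute and a tool call to move; the robot and the scene stay as the last step left them, time stands still between calls to the robot, and variables do not carry over. Pictures are saved under pics/ and viewed, about 8 in all and at most 12, crops included, and the job is handed in when it is done.

Besides the shell and the picture viewer there is one more tool, called after "Emit:" by a JSON object that holds its "api" and its "payload", one argument or row to a line. play_rows: Moves the arm, as the interface text tells. Its arguments: {"type":"object","properties":{"commands":{"type":"array"},"gripper":{"type":"number"}},"required":["commands"]}

```bash
mkdir -p pics; cat > h.py <<'E'
from rig import *
import numpy as np, cv2
def snap(n,f):
    c=capture(n); cv2.imwrite('pics/'+f,cv2.cvtColor(c['frame'],cv2.COLOR_RGB2BGR)); np.savez('/tmp/'+n+'.npz',**c); return c
def pts(c):
    d=c['depth']; v,u=np.mgrid[:d.shape[0],:d.shape[1]]; K=c['mtx']; T=c['cam_to_world']
    p=np.stack([(u-K[0,2])/K[0,0]*d,(v-K[1,2])/K[1,1]*d,d],-1); return p@T[:3,:3].T+T[:3,3]
def ray(c,u,v,z):
    K=c['mtx'];T=c['cam_to_world']; r=T[:3,:3]@[(u-K[0,2])/K[0,0],(v-K[1,2])/K[1,1],1]; o=T[:3,3]; return o+r*(z-o[2])/r[2]
E
python3 - <<'E'
from h import *
a=snap('top','t0.png');b=snap('side','s0.png')
for c in(a,b): print(c['mtx'],c['cam_to_world'].round(3))
s=read_state();print(s['time_s'],s['position'],s['tcp_rot'],s['force'])
cv2.imwrite('pics/b0.png',cv2.resize(np.vstack([cv2.imread('pics/t0.png'),cv2.imread('pics/s0.png')]),(400,600)))
E
```

```text
[[378.78992938   0.         259.14100787]
 [  0.         378.78992938 194.46484528]
 [  0.           0.           1.        ]] [[ 0.018 -0.989  0.147  0.321]
 [-1.    -0.018  0.003  0.056]
 [-0.    -0.147 -0.989  1.488]
 [ 0.     0.     0.     1.   ]]
[[371.62671951   0.         258.71158849]
 [  0.         371.62671951 193.54046937]
 [  0.           0.           1.        ]] [[ 0.756 -0.407  0.512 -0.026]
 [-0.654 -0.472  0.591 -0.594]
 [ 0.001 -0.782 -0.623  0.842]
 [ 0.     0.     0.     1.   ]]
0.1 [0.17349361 0.59978509 0.24664334] [[ 2.78071700e-01 -9.00374264e-04 -9.60559899e-01]
 [ 9.60558255e-01 -1.81313845e-03  2.78072924e-01]
 [-1.99199779e-03 -9.99997951e-01  3.60679440e-04]] [-0.77471607 -0.24194115 -0.0309568 ]
```

View pics/t0.png

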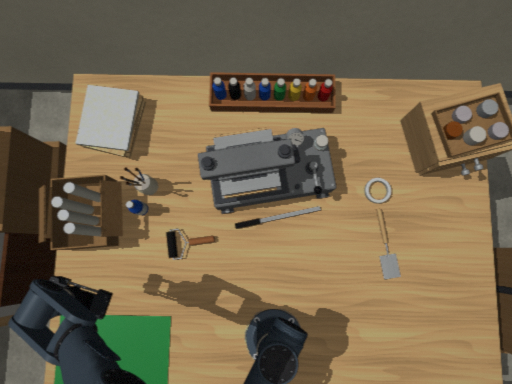

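View pics/s0.png

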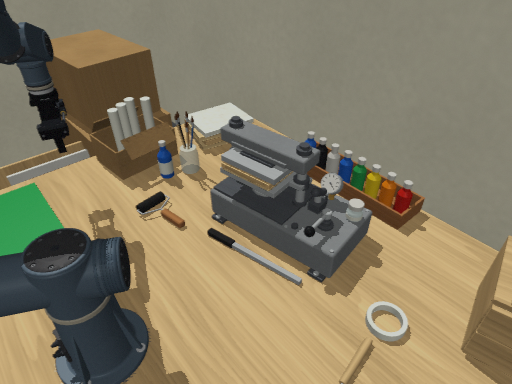

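The top view shows the press centred near (268,170), with the black ball near (317,190). In the side view the ball is near (309,231) and the hub near (326,222).

```bash
python3 - <<'E'
from h import *
a=dict(np.load('/tmp/top.npz'));b=dict(np.load('/tmp/side.npz'))
ims=[]
for c,(u0,v0,w,h) in((a,(195,120,150,100)),(b,(205,105,180,180))):
    f=c['frame'][v0:v0+h,u0:u0+w][:,:,::-1]; k=400//h if h==100 else 3
    ims.append(cv2.resize(f,None,fx=k,fy=k,interpolation=cv2.INTER_CUBIC))
cv2.imwrite('pics/ct.png',ims[0]);cv2.imwrite('pics/cs.png',ims[1])
p=pts(a)
for nm,c,q in(('t',a,(317,190)),('s',b,(309,231))):
    P=pts(c); print(nm,P[q[1],q[0]].round(3),ray(c,*q,.15).round(3))
# housing top points
m=(abs(p[...,2]-.105)<.006)&(p[...,0]>.3)&(abs(p[...,1])<.35)
m=cv2.morphologyEx(m.astype(np.uint8),cv2.MORPH_OPEN,np.ones((3,3)))
n,l,st,ce=cv2.connectedComponentsWithStats(m);print(st,ce)
q=p[m>0][:,:2];print(cv2.minAreaRect(q.astype(np.float32)))
E
```

```text
t [ 0.537 -0.145  0.16 ] [ 0.539 -0.147  0.15 ]
s [ 0.532 -0.151  0.16 ] [ 0.54  -0.145  0.15 ]
[[     0      0    512    384 194675]
 [   192      0      3      3      9]
 [   265     87      3      3      9]
 [   296     87      4      3     12]
 [   271    129     65     70   1746]
 [   280    134      6      6     33]
 [   262    196      8      4     24]
 [   254    198      5      3     15]
 [   233    201      5      3     15]
 [   241    200      8      3     24]
 [   217    203     11      4     37]
 [   229    203      3      3      9]] [[255.0172133  191.73472711]
 [193.           1.        ]
 [266.          88.        ]
 [297.5         88.        ]
 [309.8207331  167.89117984]
 [282.6969697  136.42424242]
 [265.5        197.375     ]
 [256.         199.        ]
 [235.         202.        ]
 [244.5        201.        ]
 [222.05405405 204.45945946]
 [230.         204.        ]]
((0.9249091744422913, 0.05802944302558899), (0.8381596803665161, 0.4466020166873932), 8.90820026397705)
```

View pics/ct.png

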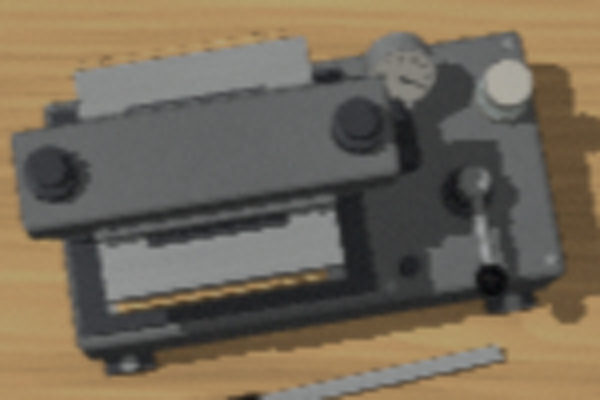

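View pics/cs.png

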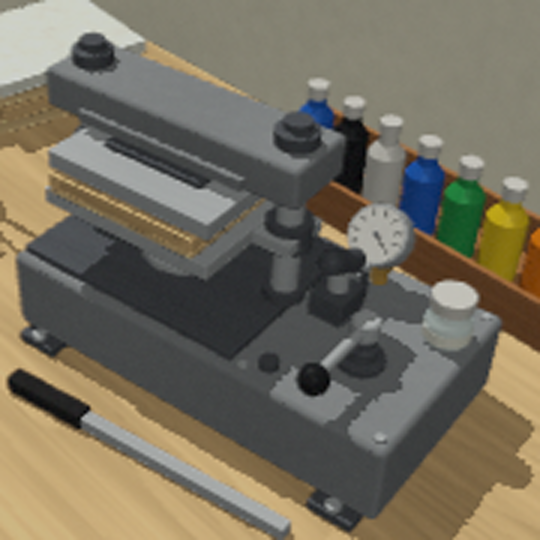

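```bash
python3 - <<'E'
from h import *
a=dict(np.load('/tmp/top.npz'));b=dict(np.load('/tmp/side.npz'))
B=[ray(a,195+491/4,120+279/4,.15),ray(b,205+313/3,105+379/3,.15)]
P=pts(a);print('hubtop z',P[165:168,312:316,2].round(3))
H=ray(a,195+474/4,120+183/4,.16);print(B,H)
f1=ray(a,195+85/4,120+340/4,.105);f2=ray(a,195+560/4,120+272/4,.105)
d=f1-f2;print('press yaw from front edge',np.degrees(np.arctan2(-d[0],d[1])),f1,f2)
for x in B: d=H-x;print('lever yaw',np.degrees(np.arctan2(d[1],d[0])),np.hypot(*d[:2]))
g=P[130:150,285:305];print('gauge max z',g[...,2].max())
E
```

```text
hubtop z [[0.162 0.161 0.164 0.157]
 [0.166 0.158 0.158 0.161]
 [1.488 0.158 0.156 0.157]]
[array([ 0.53980619, -0.14965008,  0.15      ]), array([ 0.53957392, -0.14660905,  0.15      ])] [ 0.62504545 -0.13326707  0.16      ]
press yaw from front edge 9.265840197685828 [0.48357617 0.21677438 0.105     ] [ 0.55489803 -0.22039639  0.105     ]
lever yaw 10.879593323722178 0.08679938942345028
lever yaw 8.872186305527245 0.0865065915213743
gauge max z 1.4881787046882975
```

Emit:
{"api": "play_rows", "payload": {
  "commands": [
    [[0,0,0.06],[0,0,0]],
    [[0.027,-0.056,0.06],[0,0,0.03]],
    [[0.054,-0.112,0.06],[0,0,0.06]],
    [[0.081,-0.168,0.06],[0,0,0.09]],
    [[0.108,-0.224,0.06],[0,0,0.12]],
    [[0.135,-0.28,0.06],[0,0,0.15]],
    [[0.162,-0.336,0.06],[0,0,0.18]],
    [[0.189,-0.392,0.06],[0,0,0.22]],
    [[0.216,-0.448,0.06],[0,0,0.26]],
    [[0.243,-0.504,0.06],[0,0,0.3]]
  ],
  "gripper": 0.06
}}

```text
time_s: 1.35
position: [0.4171, 0.0944, 0.3075]
tcp_rot: [[-0.019, 0.0, -1.0], [1.0, 0.0, -0.019], [0.0, -1.0, -0.0]]
force: [1.6, 1.5, -0.2]
opening: 0.69
```

Emit:
{"api": "play_rows", "payload": {
  "commands": [
    [[0.025,-0.05,0],[0,0,0.03]],
    [[0.05,-0.1,0],[0,0,0.06]],
    [[0.075,-0.15,0],[0,0,0.09]],
    [[0.1,-0.2,0],[0,0,0.12]],
    [[0.123,-0.244,0],[0,0,0.145]],
    [[0.123,-0.244,-0.05],[0,0,0.145]],
    [[0.123,-0.244,-0.09],[0,0,0.145]],
    [[0.123,-0.244,-0.09],[0,0,0.145]]
  ]
}}

```text
time_s: 2.35
position: [0.5372, -0.1467, 0.2143]
tcp_rot: [[-0.162, -0.008, -0.987], [0.987, 0.004, -0.162], [0.005, -1.0, 0.007]]
force: [-0.5, -0.5, 0.2]
opening: 0.689
```

```bash
python3 - <<'E'
from h import *
b=snap('side','s1.png')
f=b['frame'][105:285,205:385][:,:,::-1];cv2.imwrite('pics/cs1.png',cv2.resize(f,None,fx=3,fy=3,interpolation=cv2.INTER_CUBIC))
s=read_state();print(s['time_s'],s['position'],s['tcp_rot'][:,0],s['force'],s['opening'])
E
```

```text
2.4 [ 0.5389902  -0.14734403  0.21653588] [-0.16239901  0.98672291  0.00211171] [0.55692977 0.44659373 0.85234324] 0.6903485408779808
```

View pics/cs1.png

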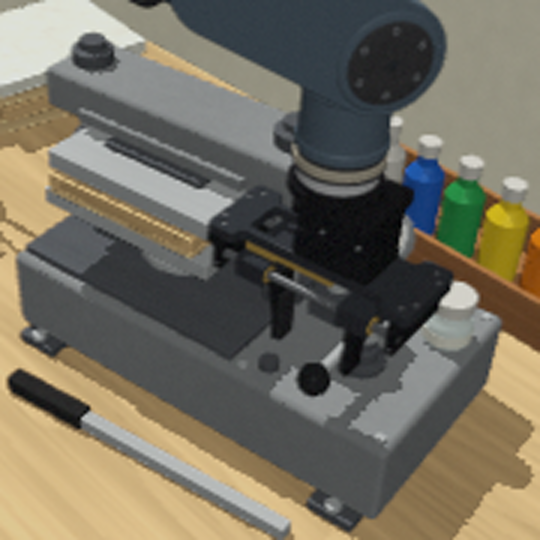

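The fingers hang above the ball on both sides: ball at (313,379), fingers at about (282,300) and (350,345). The body is clear of the platen, so I'll descend and narrow the jaws.

Emit:
{"api": "play_rows", "payload": {
  "commands": [
    [[0,0,-0.03],[0,0,0]],
    [[0,0,-0.058],[0,0,0]],
    [[0,0,-0.058],[0,0,0]],
    [[0,0,-0.058],[0,0,0]]
  ]
}}

```text
time_s: 2.9
position: [0.5412, -0.1482, 0.1616]
tcp_rot: [[-0.163, 0.004, -0.987], [0.987, -0.002, -0.163], [-0.002, -1.0, -0.003]]
force: [0.5, -0.2, -0.2]
opening: 0.685
```

Emit:
{"api": "play_rows", "payload": {
  "commands": [
    [[0,0,0],[0,0,0]],
    [[0,0,0],[0,0,0]],
    [[0,0,0],[0,0,0]]
  ],
  "gripper": 0.038
}}

```text
time_s: 3.28
position: [0.54, -0.1478, 0.1601]
tcp_rot: [[-0.163, 0.001, -0.987], [0.987, -0.0, -0.163], [-0.001, -1.0, -0.001]]
force: [0.3, 0.1, -0.9]
opening: 0.469
```

```bash
cat >> h.py <<'E'
def panel(c):
    P=pts(c);return P
E
python3 - <<'E'
from h import *
b=snap('side','s2.png')
f=b['frame'][105:285,205:385][:,:,::-1];cv2.imwrite('pics/cs2.png',cv2.resize(f,None,fx=3,fy=3,interpolation=cv2.INTER_CUBIC))
s=read_state();print(s['time_s'],s['position'],s['tcp_rot'][:,0],s['force'],s['opening'])
E
```

```text
3.325 [ 0.53988627 -0.14771721  0.15988393] [-1.62472658e-01  9.86712993e-01 -3.23484468e-04] [ 0.18718685  0.19244633 -0.74826929] 0.4592685633423144
```

View pics/cs2.png

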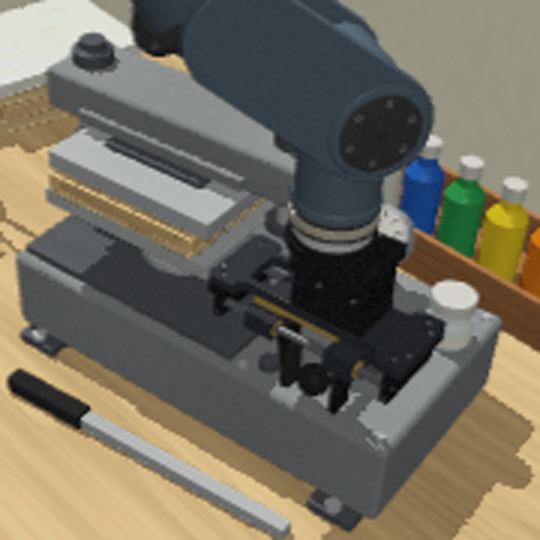

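The fingers straddle the ball at (313,379) in the crop. I'll start opening in small steps, tracking the panel's wooden front edge.

```bash
cat >> h.py <<'E'
def bedz():
    c=capture('side'); P=pts(c); hsv=cv2.cvtColor(c['frame'],cv2.COLOR_RGB2HSV)
    u,v=np.meshgrid(range(512),range(384))
    m=(hsv[...,1]>70)&(hsv[...,0]>8)&(hsv[...,0]<30)&(P[...,2]>.13)&(P[...,2]<.25)&(u>215)&(u<275)&(v>150)&(v<215)
    s=read_state()
    print('t',round(s['time_s'],3),'n',m.sum(),'row',v[m].mean().round(2),'z med',np.median(P[m][:,2]).round(4),'pos',s['position'].round(4),'F',s['force'].round(1),'op',round(s['opening'],3))
E
python3 -c "from h import *;bedz()"
```

```text
t 3.375 n 411 row 176.01 z med 0.2174 pos [ 0.5398 -0.1477  0.1597] F [-0.5  0.4 -0.2] op 0.445
```

Emit:
{"api": "play_rows", "payload": {
  "commands": [
    [[0.001,-0.007,0],[0,0,0.08]],
    [[0.003,-0.014,0],[0,0,0.16]],
    [[0.006,-0.0215,0],[0,0,0.25]],
    [[0.006,-0.0215,0],[0,0,0.25]]
  ]
}}

```text
time_s: 3.88
position: [0.5458, -0.1694, 0.1594]
tcp_rot: [[-0.4, -0.0, -0.916], [0.916, -0.0, -0.4], [0.0, -1.0, 0.0]]
force: [-0.2, 0.5, 0.7]
opening: 0.434
```

```bash
python3 -c "from h import *;bedz()"
```

```text
t 3.925 n 412 row 176.06 z med 0.2171 pos [ 0.5456 -0.1692  0.1594] F [-0.7 -0.1  1. ] op 0.438
```

Emit:
{"api": "play_rows", "payload": {
  "commands": [
    [[0.002,-0.004,0],[0,0,0.05]],
    [[0.0045,-0.008,0],[0,0,0.1]],
    [[0.0045,-0.008,0],[0,0,0.1]]
  ]
}}

```text
time_s: 4.3
position: [0.5496, -0.1768, 0.1593]
tcp_rot: [[-0.49, -0.001, -0.872], [0.872, 0.001, -0.49], [0.001, -1.0, 0.001]]
force: [-0.2, 0.7, -0.2]
opening: 0.438
```

```bash
python3 -c "
from h import *
bedz();bedz();bedz()"
```

```text
t 4.35 n 412 row 176.18 z med 0.2171 pos [ 0.5496 -0.1768  0.1593] F [-0.7  0.6  0.4] op 0.439
t 4.4 n 411 row 176.22 z med 0.2168 pos [ 0.5497 -0.1768  0.1594] F [-2.   0.  -0.7] op 0.435
t 4.45 n 410 row 176.18 z med 0.2176 pos [ 0.5496 -0.1768  0.1594] F [-0.9  0.1  0.2] op 0.437
```

Emit:
{"api": "play_rows", "payload": {
  "commands": [
    [[0.0015,-0.0027,0],[0,0,0.035]],
    [[0.003,-0.0055,0],[0,0,0.07]],
    [[0.003,-0.0055,0],[0,0,0.07]]
  ]
}}

```text
time_s: 4.82
position: [0.5531, -0.1823, 0.1594]
tcp_rot: [[-0.55, -0.0, -0.835], [0.835, 0.0, -0.55], [0.001, -1.0, 0.0]]
force: [-1.6, 1.1, -0.5]
opening: 0.437
```

```bash
python3 -c "
from h import *
bedz();bedz();bedz();bedz()"
```

```text
t 4.875 n 438 row 176.47 z med 0.2159 pos [ 0.5531 -0.1824  0.1594] F [-0.6  1.7 -0.3] op 0.438
t 4.925 n 451 row 176.59 z med 0.2154 pos [ 0.5531 -0.1824  0.1594] F [-1.   2.  -0.8] op 0.437
t 4.975 n 459 row 176.68 z med 0.2152 pos [ 0.5531 -0.1824  0.1594] F [-0.   1.4 -1.4] op 0.435
t 5.025 n 466 row 176.79 z med 0.2153 pos [ 0.5531 -0.1824  0.1594] F [-0.7  1.5 -1.3] op 0.435
```

It's sinking at roughly 10 mm/s, so I'll hold here.

Emit:
{"api": "play_rows", "payload": {
  "commands": [
    [[0,0,0],[0,0,0]],
    [[0,0,0],[0,0,0]],
    [[0,0,0],[0,0,0]],
    [[0,0,0],[0,0,0]],
    [[0,0,0],[0,0,0]],
    [[0,0,0],[0,0,0]],
    [[0,0,0],[0,0,0]],
    [[0,0,0],[0,0,0]]
  ]
}}

```text
time_s: 6.02
position: [0.5532, -0.1827, 0.1595]
tcp_rot: [[-0.551, -0.0, -0.835], [0.835, 0.0, -0.551], [0.0, -1.0, 0.0]]
force: [0.2, 1.2, -2.3]
opening: 0.432
```

```bash
python3 -c "
from h import *
bedz()"
```

```text
t 6.075 n 657 row 179.61 z med 0.1982 pos [ 0.5532 -0.1827  0.1595] F [-1.2  1.8 -1.5] op 0.435
```

Emit:
{"api": "play_rows", "payload": {
  "commands": [
    [[0,0,0],[0,0,0]],
    [[0,0,0],[0,0,0]],
    [[0,0,0],[0,0,0]],
    [[0,0,0],[0,0,0]],
    [[0,0,0],[0,0,0]],
    [[0,0,0],[0,0,0]],
    [[0,0,0],[0,0,0]],
    [[0,0,0],[0,0,0]],
    [[0,0,0],[0,0,0]],
    [[0,0,0],[0,0,0]]
  ]
}}

```text
time_s: 7.32
position: [0.5532, -0.1827, 0.1595]
tcp_rot: [[-0.551, -0.0, -0.835], [0.835, -0.0, -0.551], [0.0, -1.0, 0.0]]
force: [-0.7, 1.7, -2.1]
opening: 0.439
```

```bash
python3 -c "
from h import *
bedz()"
```

```text
t 7.375 n 878 row 182.87 z med 0.1744 pos [ 0.5533 -0.1827  0.1595] F [-0.8  1.5 -1.8] op 0.441
```

Emit:
{"api": "play_rows", "payload": {
  "commands": [
    [[0,0,0],[0,0,0]],
    [[0,0,0],[0,0,0]],
    [[0,0,0],[0,0,0]],
    [[0,0,0],[0,0,0]],
    [[0,0,0],[0,0,0]],
    [[0,0,0],[0,0,0]],
    [[0,0,0],[0,0,0]],
    [[0,0,0],[0,0,0]],
    [[0,0,0],[0,0,0]],
    [[0,0,0],[0,0,0]]
  ]
}}

```text
time_s: 8.62
position: [0.5533, -0.1827, 0.1595]
tcp_rot: [[-0.551, 0.0, -0.835], [0.835, 0.0, -0.551], [0.0, -1.0, -0.0]]
force: [-0.8, 1.2, -1.5]
opening: 0.436
```

```bash
python3 -c "
from h import *
bedz();snap('side','s3.png')"
```

```text
t 8.675 n 937 row 183.8 z med 0.1676 pos [ 0.5532 -0.1827  0.1595] F [-1.3  1.7 -2.4] op 0.437
```

Emit:
{"api": "play_rows", "payload": {
  "commands": [
    [[0,0,0],[0,0,0]],
    [[0,0,0],[0,0,0]],
    [[0,0,0],[0,0,0]],
    [[0,0,0],[0,0,0]],
    [[0,0,0],[0,0,0]],
    [[0,0,0],[0,0,0]],
    [[0,0,0],[0,0,0]],
    [[0,0,0],[0,0,0]],
    [[0,0,0],[0,0,0]],
    [[0,0,0],[0,0,0]]
  ]
}}

```text
time_s: 9.98
position: [0.5532, -0.1827, 0.1596]
tcp_rot: [[-0.551, -0.0, -0.835], [0.835, 0.0, -0.551], [0.0, -1.0, 0.0]]
force: [-0.6, 1.4, -3.0]
opening: 0.435
```

```bash
python3 -c "
from h import *
bedz();b=snap('side','s4.png');P=pts(b)
f=b['frame'][105:285,205:385][:,:,::-1];cv2.imwrite('pics/cs4.png',cv2.resize(f,None,fx=3,fy=3,interpolation=cv2.INTER_CUBIC))"
```

```text
t 10.025 n 936 row 183.84 z med 0.168 pos [ 0.5533 -0.1827  0.1595] F [-0.9  2.1 -1.5] op 0.441
```

View pics/cs4.png

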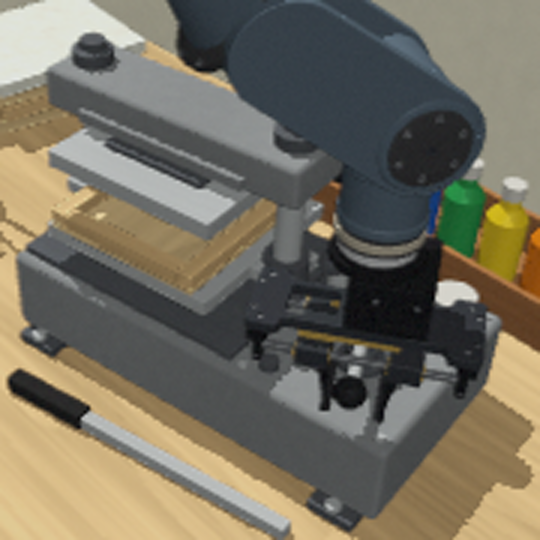

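The bed is down and still: there's no change between 8.7 s and 10.0 s, and the panel lies on it, near (170,240) in the crop. I'll check its height, then swing the lever back.

```bash
python3 -c "
from h import *
P=pts(dict(np.load('/tmp/side.npz')));print('panel z',P[178:190:3,236:262:5,2].round(3));print('bed edge',P[204:208,268:274,2].round(3))"
```

```text
panel z [[0.179 0.163 0.162 0.162 0.163 0.23 ]
 [0.179 0.181 0.163 0.161 0.164 0.164]
 [0.169 0.179 0.18  0.164 0.161 0.163]
 [0.159 0.169 0.177 0.179 0.18  0.164]]
bed edge [[0.153 0.155 0.155 0.158 0.156 0.159]
 [0.15  0.154 0.157 0.157 0.157 0.156]
 [0.148 0.148 0.153 0.154 0.155 0.155]
 [0.142 0.144 0.147 0.147 0.15  0.15 ]]
```

Emit:
{"api": "play_rows", "payload": {
  "commands": [
    [[-0.0015,0.0027,0],[0,0,-0.035]],
    [[-0.003,0.0055,0],[0,0,-0.07]],
    [[-0.0055,0.0095,0],[0,0,-0.12]],
    [[-0.0075,0.0135,0],[0,0,-0.17]],
    [[-0.0095,0.019,0],[0,0,-0.23]],
    [[-0.0115,0.0245,0],[0,0,-0.3]],
    [[-0.0127,0.03,0],[0,0,-0.36]],
    [[-0.0135,0.035,0],[0,0,-0.42]],
    [[-0.0138,0.037,0],[0,0,-0.42]],
    [[-0.0138,0.037,0],[0,0,-0.42]]
  ]
}}

```text
time_s: 11.32
position: [0.5401, -0.1484, 0.1604]
tcp_rot: [[-0.163, 0.002, -0.987], [0.987, -0.005, -0.163], [-0.005, -1.0, -0.001]]
force: [-2.1, -4.8, -0.0]
opening: 0.439
```

Emit:
{"api": "play_rows", "payload": {
  "commands": [
    [[-0.0002,0.001,0],[0,0,0]],
    [[-0.0004,0.002,0],[0,0,0]],
    [[-0.0004,0.002,0],[0,0,0]]
  ]
}}

```text
time_s: 11.7
position: [0.5396, -0.1467, 0.1604]
tcp_rot: [[-0.163, 0.001, -0.987], [0.987, -0.006, -0.163], [-0.006, -1.0, -0.0]]
force: [-3.5, -5.6, 0.8]
opening: 0.436
```

The panel's top is at 0.180 m, so the bed is at 0.158 m, on its stop. I'll keep pushing the lever until it meets its own stop.

Emit:
{"api": "play_rows", "payload": {
  "commands": [
    [[-0.0002,0.001,0],[0,0,0]],
    [[-0.0004,0.002,0],[0,0,0]],
    [[-0.0004,0.002,0],[0,0,0]]
  ]
}}

```text
time_s: 12.08
position: [0.5391, -0.1447, 0.1603]
tcp_rot: [[-0.163, 0.001, -0.987], [0.987, -0.006, -0.163], [-0.006, -1.0, -0.0]]
force: [-2.9, -6.2, -0.1]
opening: 0.433
```

Emit:
{"api": "play_rows", "payload": {
  "commands": [
    [[-0.0002,0.001,0],[0,0,0]],
    [[-0.0004,0.002,0],[0,0,0]],
    [[-0.0004,0.002,0],[0,0,0]]
  ]
}}

```text
time_s: 12.45
position: [0.5387, -0.1427, 0.1603]
tcp_rot: [[-0.163, 0.001, -0.987], [0.987, -0.006, -0.163], [-0.006, -1.0, -0.0]]
force: [-3.9, -6.1, 0.0]
opening: 0.441
```

Emit:
{"api": "play_rows", "payload": {
  "commands": [
    [[-0.0002,0.001,0],[0,0,0]],
    [[-0.0004,0.002,0],[0,0,0]],
    [[-0.0004,0.002,0],[0,0,0]]
  ]
}}

```text
time_s: 12.82
position: [0.5384, -0.1412, 0.1603]
tcp_rot: [[-0.164, 0.001, -0.987], [0.987, -0.007, -0.164], [-0.007, -1.0, -0.0]]
force: [-4.6, -8.2, -0.6]
opening: 0.435
```

Emit:
{"api": "play_rows", "payload": {
  "commands": [
    [[-0.0002,0.001,0],[0,0,0]],
    [[-0.0003,0.0015,0],[0,0,0]],
    [[-0.0003,0.0015,0],[0,0,0]]
  ]
}}

```text
time_s: 13.2
position: [0.5383, -0.1411, 0.1603]
tcp_rot: [[-0.164, 0.002, -0.986], [0.986, -0.009, -0.164], [-0.009, -1.0, -0.0]]
force: [-4.1, -11.0, -1.8]
opening: 0.434
```

The tool has stalled against the stop and force is rising. I'll give it one more gentle push, then back off, open and lift.

Emit:
{"api": "play_rows", "payload": {
  "commands": [
    [[-0.0003,0.0015,0],[0,0,0]],
    [[-0.0004,0.0025,0],[0,0,0]],
    [[-0.0004,0.0025,0],[0,0,0]]
  ]
}}

```text
time_s: 13.58
position: [0.5383, -0.1408, 0.1603]
tcp_rot: [[-0.165, 0.003, -0.986], [0.986, -0.013, -0.165], [-0.013, -1.0, -0.001]]
force: [-4.0, -16.9, -4.2]
opening: 0.444
```

Emit:
{"api": "play_rows", "payload": {
  "commands": [
    [[0.0006,-0.004,0],[0,0,0]],
    [[0.0012,-0.008,0],[0,0,0]],
    [[0.0012,-0.008,0],[0,0,0]]
  ]
}}

```text
time_s: 13.95
position: [0.5392, -0.1421, 0.16]
tcp_rot: [[-0.162, 0.002, -0.987], [0.987, -0.001, -0.162], [-0.001, -1.0, -0.002]]
force: [0.1, 1.3, -0.2]
opening: 0.438
```

Emit:
{"api": "play_rows", "payload": {
  "commands": [
    [[0,0,0],[0,0,0]],
    [[0,0,0],[0,0,0]],
    [[0,0,0],[0,0,0]],
    [[0,0,0.03],[0,0,0]],
    [[0,0,0.08],[0,0,0]],
    [[0,0,0.14],[0,0,0]],
    [[-0.04,0.03,0.15],[0,0,0]],
    [[-0.09,0.06,0.15],[0,0,0]],
    [[-0.12,0.1,0.15],[0,0,0]],
    [[-0.12,0.1,0.15],[0,0,0]]
  ],
  "gripper": 0.06
}}

```text
time_s: 15.2
position: [0.4151, -0.039, 0.3095]
tcp_rot: [[-0.165, -0.002, -0.986], [0.986, 0.001, -0.165], [0.002, -1.0, 0.002]]
force: [0.5, -0.1, -0.1]
opening: 0.689
```

```bash
python3 - <<'E'
from h import *
bedz();a=snap('top','t5.png');b=snap('side','s5.png')
f=a['frame'][120:220,195:345][:,:,::-1];cv2.imwrite('pics/ct5.png',cv2.resize(f,None,fx=4,fy=4,interpolation=cv2.INTER_CUBIC))
f=b['frame'][105:285,205:385][:,:,::-1];cv2.imwrite('pics/cs5.png',cv2.resize(f,None,fx=3,fy=3,interpolation=cv2.INTER_CUBIC))
E
```

```text
t 15.25 n 461 row 186.63 z med 0.1726 pos [ 0.4175 -0.0407  0.3099] F [1.  0.3 0.4] op 0.689
```

View pics/cs5.png

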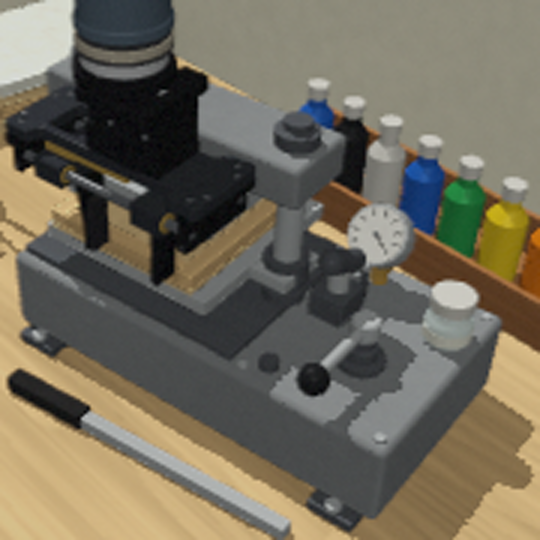

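The ball appears back at its starting pixel, (313,379). I'll compare it numerically with the first image before handing in.

```bash
python3 - <<'E'
from h import *
for n,u0,v0,w in(('s',300,222,20),('t',312,183,13)):
    for k in '05':
        g=cv2.imread(f'pics/{n}{k}.png',0)[v0:v0+w,u0:u0+w]; m=g<45; y,x=np.nonzero(m); print(n,k,m.sum(),x.mean()+u0,y.mean()+v0)
    print(cv2.absdiff(*[cv2.imread(f'pics/{n}{k}.png',0)[v0:v0+w,u0:u0+w] for k in '05']).mean())
E
```

```text
s 0 93 309.61290322580646 230.80645161290323
s 5 89 309.4157303370786 230.9438202247191
6.005
t 0 81 317.82716049382714 190.87654320987653
t 5 64 317.515625 190.640625
6.224852071005917
```

```bash
python3 -c "
from rig import *
print(hand_in(), read_state()['time_s'])"
```

```text
the job is handed in; nothing more can be done
the job is handed in; nothing more can be done
```

The press bed is all the way down with the panel lying on it, and the release valve is shut. I handed the job in at about 15 s, of the 48 s allowed.

- **Lowering:** I straddled the lever ball loosely with the fingers and opened the valve in small steps, to roughly 0.35–0.4 rad. The bed sank at about 18 mm/s, well under the 5 cm/s limit.
- **Bed down:** the picture at 10 s put the panel's top at about 0.180 m, so the bed is at 0.158 m, on its stop. It had not moved since 8.7 s.
- **Valve shut:** I pushed the lever back until the tool stalled against the stop, with force rising from about 6 N to about 17 N. I then backed off, opened the jaws and lifted clear.
- **Last checks:** the ball was within about 0.3 pixel (about 1 mm) of where it started in both views, and the small shift in the top view was towards shut. The arm was clear of everything, with forces near zero. The panel and bed looked undisturbed, but in that last picture the gripper hid part of the panel, so its final height reading was only rough.

I compared only the ball with the first images. The other objects on the table were not measured, though the arm's path stayed clear of them.

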